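# Charge the hot-air dryer with rinsed clock parts from its drip tray

### The arm

A 7-joint arm with a two-finger parallel gripper is mounted at the origin on the work surface. World frame = base frame: x ahead of the robot, y to its left, z up, the work surface at z = 0. Lengths are in m, angles in rad, forces in N, time in s.
With the tool pointing down it reaches from about 0.4 to 0.9 m from the base axis. Payload 5.5 kg.
Tool frame: the origin (TCP) lies midway between the tips of the shut fingers; the grasp point (between the pads) lies 19 mm behind it (manip.grip_depth is the distance from the TCP to the grasp point, in m); z points along the fingers, y is the line along which they close (so a half turn about z gives the same grasp; the last joint's range is limited). The gripper opens to 92 mm and grips with 3 to 60 N. Pads are 19 mm wide; open, the fingers measure 130 mm over their backs; the gripper's body (75 mm by 190 mm) begins 47 mm behind the grasp point.
Start: joints at [1.609, 0.501, -0.427, 1.55, 0.221, 1.138, -0.21], TCP at [0.145, -0.634, 0.227] pointing down, gripper open.
Joint ranges: [-2.88, 2.88], [-0.31, 2.03], [-1.54, 1.56], [0.2, 2.42], [-1.41, 4.55], [0.19, 2.02], [-2.57, 2.57]. Speed limits (rad/s): [2.57, 2.57, 3.14, 3.14, 3.14, 3.14, 3.14].

### API

Orientations are given as a unit quaternion [x, y, z, w].
In Python, from bench import manip, effector, viewer gives the robot as it stands. Calls block until the motion is done:
- manip.move_pose(position, orientation): joint-space move of the TCP to a pose.
- manip.servo_line(position, ori=None, vel=0.15): straight line of the TCP; ori=None keeps the orientation; vel is the mean speed in m/s.
- manip.movej(angles): joint-space move.
- effector.open_jaws() and effector.close(f_grip=None): open the fingers fully, or close them until they stop; f_grip is the grip in N (None keeps the last).
- manip.sleep(seconds).
- manip.solve_ik(position, orientation): joint angles nearest the present ones, or None.
- viewer.get_image(name): name is "side" or "top"; returns the picture (384x512x3 uint8, red, green, blue); there is no depth.
- viewer.get_calibration(name): a dict with "vfov" (degrees; the focal length in pixels is half the picture's height over the tangent of half this angle, whatever the lens; pixels are square), "cx", "cy" (the principal point, pixels), "eye" and "attitude" of the camera in the world. Camera axes: x right, y down, z forward; pixel columns grow to the right and rows downward; lengths in m; the calibration is good to about 2 mm. A picture is of the moment at which its call begins. get_calibration takes no time and is no camera call.
A pose or a line that the arm cannot do raises manip.PlanningError and nothing moves.
- manip.hand_in(): hands the job in; it is judged then, once.
Readings, each from a call of its own:
- manip.current_clock(): time.
- manip.current_q(): joint angles.
- manip.current_joint_velocities(): joint speeds.
- manip.current_tau(): joint torques, N m.
- manip.current_tool_pos(): TCP position.
- manip.current_tcp_rot(): TCP orientation.
- manip.current_force(): force on the tool from outside, world axes, zero at the start.
- manip.current_wrist_torque(): the same for the moment, N m.
- manip.current_finger_gap(): finger opening in m.
- manip.current_gripper_force(): force on a finger pad.
Only numpy, scipy, OpenCV 4.12 (cv2) and the standard library are available. Lean on these libraries where they do the work, as an engineer would, in place of code of your own. Each camera call takes 0.05 s, during which the arm holds its last target. There are 200 camera calls.

### The job

Lay all the rinsed clock parts from the rubber mat on the dryer's drip tray, and press the lid's thumb tail down until the catch holds the lid open. Then lift the tray by its handle until every part has slid into the dryer's basket, lower it gently back onto its rest, and last push the lid off its catch so that it shuts. Leave the loupe, the pin vise and the peg box where they are.

Things in the scene. Friction and masses are not known exactly. Their poses are not given: they have to be found in the camera images.
- barrel1: Going barrel, rinsed brass part lying flat, 75 g: toothed disc 44 mm across and 5 mm thick below, smooth drum 33 mm across on top of it, 18 mm high in all (a 3 mm arbor stub above that is not solid). Grip the drum, fingertips above the toothed disc. Origin: centre of its underside, z up. Lies on the rubber mat at the start; may be absent.
- barrel2: Going barrel, rinsed brass part lying flat, 75 g: toothed disc 44 mm across and 5 mm thick below, smooth drum 33 mm across on top of it, 18 mm high in all (a 3 mm arbor stub above that is not solid). Grip the drum, fingertips above the toothed disc. Origin: centre of its underside, z up. Lies on the rubber mat at the start; may be absent.
- wheel1: Clock wheel with its pinion, lying flat, 45 g: toothed brass disc 40 mm across and 4 mm thick below, steel pinion 12 mm across standing on its middle, 22 mm high in all. Grip the pinion. Origin: centre of its underside, z up. Lies on the rubber mat at the start; may be absent.
- wheel2: Clock wheel with its pinion, lying flat, 45 g: toothed brass disc 40 mm across and 4 mm thick below, steel pinion 12 mm across standing on its middle, 22 mm high in all. Grip the pinion. Origin: centre of its underside, z up. Lies on the rubber mat at the start; may be absent.
- bridge1: Brass motion-work bridge standing on its two feet, 30 g: bar 48 mm long (its own x), 13 mm wide (its own y), 6 mm thick, raised by an 11 mm long foot at each end, 12 mm high in all. Grip across the 13 mm at its middle. Origin: centre of its underside, z up. Lies on the rubber mat at the start; may be absent.
- bridge2: Brass motion-work bridge standing on its two feet, 30 g: bar 48 mm long (its own x), 13 mm wide (its own y), 6 mm thick, raised by an 11 mm long foot at each end, 12 mm high in all. Grip across the 13 mm at its middle. Origin: centre of its underside, z up. Lies on the rubber mat at the start; may be absent.
- mat: Ribbed black rubber mat, 240 x 190 x 3 mm, fixed; the rinsed parts start on it. Origin: centre of its underside.
- dryer: Grey hot-air parts dryer, fixed: case 190 mm (its x) x 150 mm (its y) x 110 mm high, origin at the centre of the case's underside. On top: a mouth 160 x 110 mm centred on the case, over the basket. On its -y side a steel sump 170 mm wide, 105 mm high, reaching to y = -240 mm, on which the drip tray rests. The lid's thumb tail stands out on its +y side.
- basket (a point): Centre of the floor of the dryer's wire basket, 45 mm above the bench, axes as the dryer; inside 160 mm (x) x 110 mm (y), walls rise 65 mm above this point.
- lid (a joint): Angle of the sprung lid over the mouth, 0 shut to 1.25 rad fully open (stop). An over-centre spring on the side of the case pulls it shut below about 0.92 rad and holds it open at 1.25 beyond that. Opening takes about 6 to 8 N at the tail; about 3 N on the back of the raised flap, 60 mm above the hinge, pushes it off the catch and it shuts by itself.
- lid_hinge (a point): Middle of the lid's hinge pin: in the dryer's frame x = 0, y = +70 mm, z = 117 mm; the pin runs along the dryer's x. The flap (176 mm wide, 3 mm thick) reaches 123 mm from it towards -y, flat when shut, standing 72 degrees up when open, leaning back towards the mouth side.
- lid_tail (a point): Place to press, on the upper face of the thumb tail 68 mm from the hinge pin, moves with the lid. The tail is a plate 50 mm wide, 4 mm thick, reaching 87 mm from the pin on the +y side; it slopes 32 degrees up when the lid is shut and 39 degrees down when it is open. Pressed straight down 60 mm out from the pin, the tail's face goes from 42 mm above the pin to 44 mm below it.
- lid_edge (a point): Middle of the flap's free edge, moves with the lid.
- tray (a joint): Angle of the drip tray, 0 resting level on its sump to 0.95 rad with the handle end raised (stop). It falls back by its weight when let go, and lands hard if let go more than about 5 mm above its rest; it takes about 2 to 4 N at the handle to lift. The parts begin to slide at about 0.35 to 0.5 rad.
- tray_hinge (a point): Middle of the tray's hinge, at its open outlet end over the edge of the mouth; hinge axis along the dryer's x, in the dryer's frame y = -57 mm, z = 116.5 mm.
- tray_middle (a point): Centre of the tray's floor (upper face), moves with the tray; axes as the dryer when level. Floor inside 156 mm (x) x 185 mm (y), y points to the outlet; walls 17 mm high on three sides, none at the outlet (y = +92.5 mm).
- tray_handle (a point): Middle of the tray's bow handle: a round bar 10 mm thick, 90 mm between its arms, along the dryer's x, 40 mm clear of the tray's end wall; 228 mm from the hinge towards the dryer's -y and 8 mm above the hinge when level. Moves with the tray.
- loupe: Glass paperweight loupe, 60 mm across, 28 mm high, loose. A bystander.
- pin_vise: Steel pin vise, 122 mm long, 14 mm thick, loose, lying along its x. A bystander.
- peg_box: Open walnut peg box, 90 x 130 x 35 mm, loose. A bystander.
- vise: Small cast-iron bench vise, 110 x 70 x 116 mm, holding a brass centre wheel in its jaws, fixed. A bystander; that wheel stays where it is.

How it is judged:
On the way, in this order (a step that is already met when the one before it is completed fails the run):
1. every part lies on the level drip tray and the lid stands open on its catch, untouched (value of joint tray below 0.03 rad and value of joint lid above 1.15 rad and contact force between lid and the fingers below 0.3 N and x of barrel1 in the frame of tray_middle between -0.078 and 0.078 m and y of barrel1 in the frame of tray_middle between -0.0925 and 0.0925 m and z of barrel1 in the frame of tray_middle between -0.03 and 0.03 m and x of barrel2 in the frame of tray_middle between -0.078 and 0.078 m and y of barrel2 in the frame of tray_middle between -0.0925 and 0.0925 m and z of barrel2 in the frame of tray_middle between -0.03 and 0.03 m and x of wheel1 in the frame of tray_middle between -0.078 and 0.078 m and y of wheel1 in the frame of tray_middle between -0.0925 and 0.0925 m and z of wheel1 in the frame of tray_middle between -0.03 and 0.03 m and x of wheel2 in the frame of tray_middle between -0.078 and 0.078 m and y of wheel2 in the frame of tray_middle between -0.0925 and 0.0925 m and z of wheel2 in the frame of tray_middle between -0.03 and 0.03 m and x of bridge1 in the frame of tray_middle between -0.078 and 0.078 m and y of bridge1 in the frame of tray_middle between -0.0925 and 0.0925 m and z of bridge1 in the frame of tray_middle between -0.03 and 0.03 m and x of bridge2 in the frame of tray_middle between -0.078 and 0.078 m and y of bridge2 in the frame of tray_middle between -0.0925 and 0.0925 m and z of bridge2 in the frame of tray_middle between -0.03 and 0.03 m), for 0.2 s.
2. with the tray raised and the lid open, every part is in the basket (value of joint tray above 0.3 rad and value of joint lid above 1 rad and x of barrel1 in the frame of basket between -0.08 and 0.08 m and y of barrel1 in the frame of basket between -0.056 and 0.056 m and z of each of barrel1, barrel2, wheel1, wheel2, bridge1, bridge2 in the frame of basket below 0.06 m and x of barrel2 in the frame of basket between -0.08 and 0.08 m and y of barrel2 in the frame of basket between -0.056 and 0.056 m and x of wheel1 in the frame of basket between -0.08 and 0.08 m and y of wheel1 in the frame of basket between -0.056 and 0.056 m and x of wheel2 in the frame of basket between -0.08 and 0.08 m and y of wheel2 in the frame of basket between -0.056 and 0.056 m and x of bridge1 in the frame of basket between -0.08 and 0.08 m and y of bridge1 in the frame of basket between -0.056 and 0.056 m and x of bridge2 in the frame of basket between -0.08 and 0.08 m and y of bridge2 in the frame of basket between -0.056 and 0.056 m), for 0.2 s.
3. the tray is back on its rest, the lid still open (value of joint tray below 0.03 rad and value of joint lid above 1 rad and contact force between tray and the fingers below 0.5 N), for 0.2 s.
At the end, for the whole second after the job is handed in: Every part present lies at rest in the dryer's basket, the drip tray rests level (under 0.03 rad), and the lid is shut (under 0.06 rad) (value of joint lid below 0.06 rad and value of joint tray below 0.03 rad and x of barrel1 in the frame of basket between -0.08 and 0.08 m and y of barrel1 in the frame of basket between -0.056 and 0.056 m and z of each of barrel1, barrel2, wheel1, wheel2, bridge1, bridge2 in the frame of basket below 0.06 m and x of barrel2 in the frame of basket between -0.08 and 0.08 m and y of barrel2 in the frame of basket between -0.056 and 0.056 m and x of wheel1 in the frame of basket between -0.08 and 0.08 m and y of wheel1 in the frame of basket between -0.056 and 0.056 m and x of wheel2 in the frame of basket between -0.08 and 0.08 m and y of wheel2 in the frame of basket between -0.056 and 0.056 m and x of bridge1 in the frame of basket between -0.08 and 0.08 m and y of bridge1 in the frame of basket between -0.056 and 0.056 m and x of bridge2 in the frame of basket between -0.08 and 0.08 m and y of bridge2 in the frame of basket between -0.056 and 0.056 m and linear speed of each of barrel1, barrel2, wheel1, wheel2, bridge1, bridge2 below 0.02 m/s); the robot touches nothing.
It fails at once if the tray drops onto its rest faster than 1.2 rad/s (value of joint tray below 0.08 rad and velocity of joint tray below -1.2 rad/s).
It fails at once if the loupe is pushed more than 30 mm from its place (distance of loupe from where it was at the start of the episode above 0.03 m).
It fails at once if the pin vise is pushed more than 30 mm from its place (distance of pin_vise from where it was at the start of the episode above 0.03 m).
It fails at once if the peg box is pushed more than 30 mm from its place (distance of peg_box from where it was at the start of the episode above 0.03 m).
Of barrel1, barrel2, wheel1, wheel2, bridge1, bridge2 only 4 to 6 are there at a start; the rules pass over those that are not, and their reading is None.
At some moment in a run one of barrel1, barrel2, wheel1, wheel2, bridge1, bridge2 may be knocked a few centimetres aside while the robot is not near it.
It also fails if it takes over 208 s, if anything falls off the work surface, if the arm or the gripper's body presses on something with over 40 N, if the wrist force passes 120 N, or if a joint passes its speed limit or range.

## Working session

There is one attempt and no reset: what is moved stays moved. The work goes in short steps, each a Python script; the robot and the scene stay as the last script left them, time stands still between calls to the robot, and variables do not carry over. Pictures are saved under pics/ and viewed, at most 14 in all, crops included, and the job is handed in when it is done.

```bash
mkdir -p pics; ls
python3 - <<'E'
from bench import manip, effector, viewer
import cv2
for n in("top","side"):
    c=viewer.get_calibration(n);print(n,c)
    im=viewer.get_image(n)[:,:,::-1]
    cv2.imwrite(f"pics/{n}0.png",cv2.resize(im,None,fx=1.5625,fy=1.5625,interpolation=cv2.INTER_CUBIC))
print(manip.current_clock(),manip.current_tcp_rot())
E
```

```text
pics
top {'vfov': 54.354444788960905, 'cx': 249.93655642039957, 'cy': 188.71428739452278, 'eye': array([ 0.41496677, -0.0477666 ,  1.23632333]), 'attitude': array([-0.70404605,  0.70628837, -0.04420748,  0.05934308])}
side {'vfov': 53.09363446202921, 'cx': 253.83042179205066, 'cy': 194.67046757487543, 'eye': array([ 0.51719187, -0.88333608,  0.74977203]), 'attitude': array([ 0.8903209 , -0.05297264,  0.01340714, -0.45204297])}
0.1 [ 9.93685284e-01  1.12199826e-01 -7.63008050e-05 -8.66303925e-04]
```

View pics/top0.png

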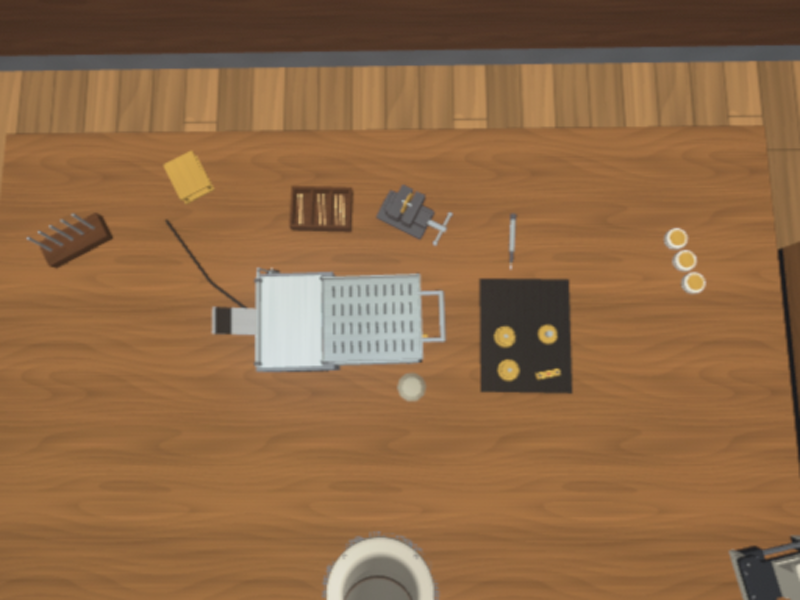

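View pics/side0.png

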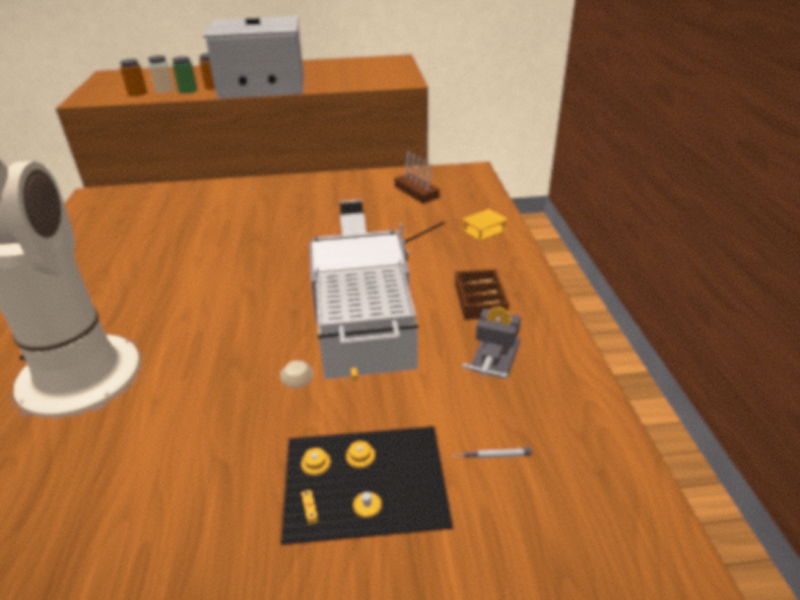

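The top view shows four parts: barrels near (505,336) and (508,370), a wheel at (548,334) and a bridge at (548,374). The dryer tray runs along -y, and the loupe is at (411,388). The side view also shows a small yellow object under the handle at (354,373). I'll enlarge to check it.

Run:
```python
import cv2
from bench import viewer
import numpy as np
t=viewer.get_image("top")[:,:,::-1]; s=viewer.get_image("side")[:,:,::-1]
# top crop cols130-380 rows160-260
a=cv2.resize(t[165:260,240:373],None,fx=6,fy=6,interpolation=cv2.INTER_CUBIC)
cv2.imwrite("pics/tA.png",a)
b=cv2.resize(s[125:245,180:300],None,fx=5,fy=5,interpolation=cv2.INTER_CUBIC)
cv2.imwrite("pics/sB.png",b)
a=cv2.resize(t[165:250,130:290],None,fx=5,fy=5,interpolation=cv2.INTER_CUBIC)
cv2.imwrite("pics/tC.png",a)
```

```text
(no output)
```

View pics/tA.png

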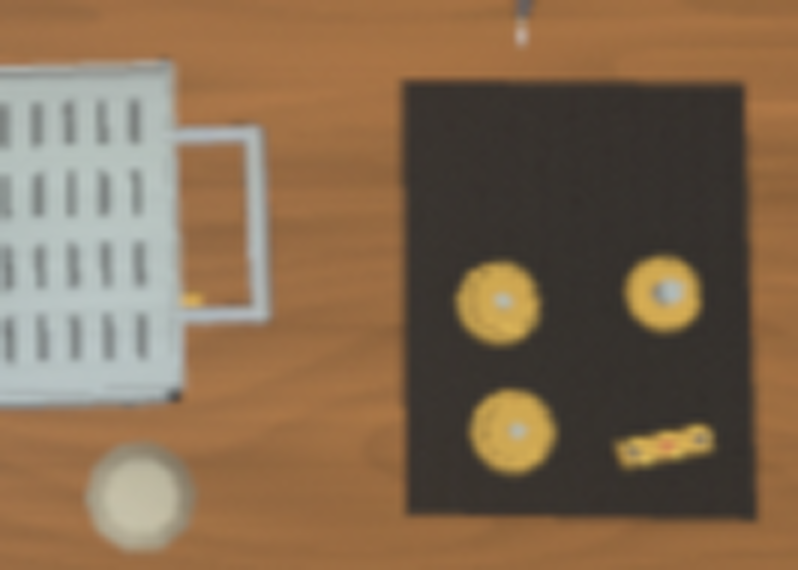

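View pics/sB.png

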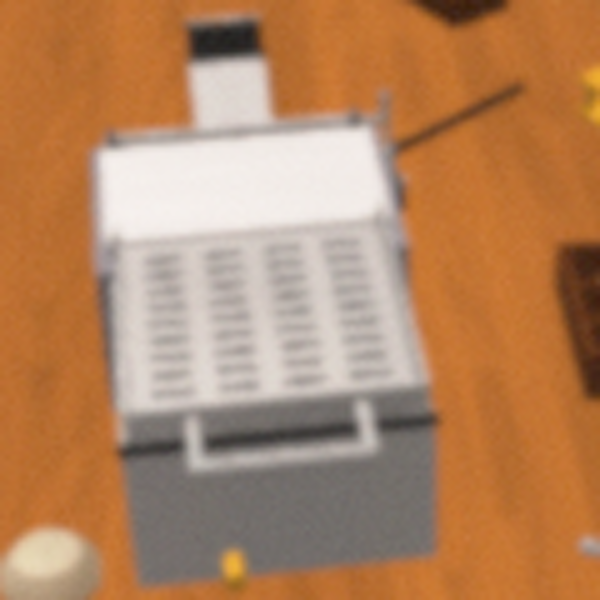

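View pics/tC.png

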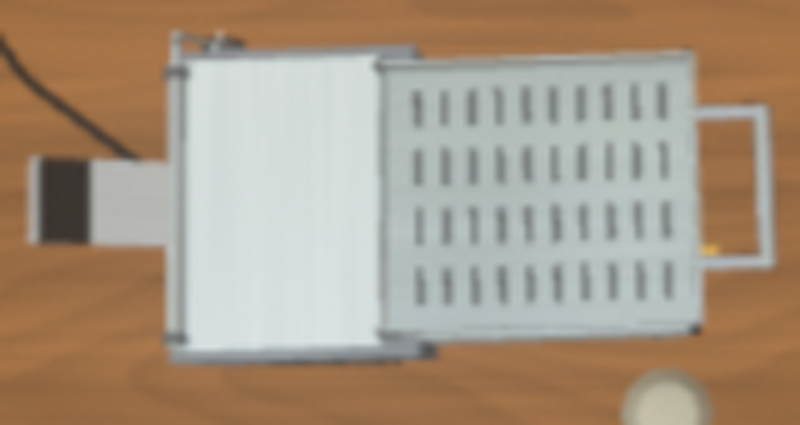

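The yellow spot is a drain knob on the sump. So there are four parts: two barrels, one wheel and one bridge. Next I'll fit poses from the pixels I read.

```bash
cat > h.py <<'E'
import numpy as np, cv2, json
from scipy.spatial.transform import Rotation as R
from scipy.optimize import least_squares
from bench import manip, effector, viewer
def cam(n):
    c=viewer.get_calibration(n); return c,192/np.tan(np.radians(c['vfov']/2)),R.from_quat(c['attitude']).as_matrix()
def proj(n,P):
    c,f,M=cam(n); p=(np.atleast_2d(P)-c['eye'])@M; return p[:,:2]/p[:,2:]*f+[c['cx'],c['cy']]
def ray(n,uv,z):
    c,f,M=cam(n); d=M@np.array([(uv[0]-c['cx'])/f,(uv[1]-c['cy'])/f,1]); return c['eye']+d*(z-c['eye'][2])/d[2]
def down(a): # tool down, closing axis y at angle a from world +y
    return (R.from_euler('z',a)*R.from_quat([1,0,0,0])).as_quat()
E
python3 - <<'E'
from h import *
A=lambda x,y:(240+(x+.5)/6-.5,165+(y+.5)/6-.5)
C=lambda x,y:(130+(x+.5)/5-.5,165+(y+.5)/5-.5)
S=lambda x,y:(180+(x+.5)/5-.5,125+(y+.5)/5-.5)
print("mat",[ray("top",A(*p),.003).round(4) for p in[(403,82),(744,85),(757,517),(406,514)]])
L=np.array([[.05,-.285,.1245],[-.05,-.285,.1245],[.025,.1438,.163],[-.025,.1438,.163]])
U=np.array([C(763,110),C(768,262),C(29,157),C(30,244)])
Ls=L[:2];Us=np.array([S(375,447),S(192,463)])
W=lambda v,l:(R.from_euler('z',v[2]).apply(l)+[v[0],v[1],0])
r=least_squares(lambda v:np.r_[(proj("top",W(v,L))-U).ravel(),(proj("side",W(v,Ls))-Us).ravel()],[.45,0,0])
print("dryer",r.x,r.fun.round(1))
for n,p,z in[("b1 disc",(499,303),.008),("b1 stub",(503,300),.024),("b2 disc",(513,432),.008),("b2 stub",(517,430),.024),("w disc",(664,294),.007),("w pin",(671,291),.025),("br",(665,446),.015),("br-",(618,454),.015),("br+",(712,437),.015),("loupe",(140,497),.014)]:
    print(n,ray("top",A(*p),z).round(4))
k=512/800
for n,p,z in[("b1s",(360,447),.024),("b2s",(315,455),.024),("ws",(368,496),.025),("brs",(309,507),.012)]:
    print(n,ray("side",(p[0]*k,p[1]*k),z).round(4))
v=r.x
for q in ([0,-.285,.1245],[0,-.1495,.1165],[0,.13,.16]):
    P=W(v,q); print(P.round(3), [manip.solve_ik(P+[0,0,dz],down(a)) is not None for dz in(0,.1) for a in(0,np.pi/2,-np.pi/2)])
E
```

```text
mat [array([ 0.6315, -0.2111,  0.003 ]), array([ 0.6288, -0.3995,  0.003 ]), array([ 0.3926, -0.3957,  0.003 ]), array([ 0.3944, -0.2071,  0.003 ])]
dryer [0.5319876  0.16440004 0.02553653] [-0.6 -1.4 -0.3  1.5  0.   0.1 -0.5 -0.2  1.3  0.4 -1.   1.2]
b1 disc [ 0.508  -0.2598  0.008 ]
b1 stub [ 0.5084 -0.2592  0.024 ]
b2 disc [ 0.4382 -0.2652  0.008 ]
b2 stub [ 0.4389 -0.2646  0.024 ]
w disc [ 0.5127 -0.3497  0.007 ]
w pin [ 0.5129 -0.3491  0.025 ]
br [ 0.4304 -0.345   0.015 ]
br- [ 0.4262 -0.3197  0.015 ]
br+ [ 0.4352 -0.3703  0.015 ]
loupe [ 0.4038 -0.0633  0.014 ]
b1s [ 0.5094 -0.2603  0.024 ]
b2s [ 0.4401 -0.2672  0.024 ]
ws [ 0.5156 -0.3518  0.025 ]
brs [ 0.4305 -0.3503  0.012 ]
[ 0.539 -0.121  0.124] [True, True, True, True, True, True]
[0.536 0.015 0.116] [True, True, True, True, True, True]
[0.529 0.294 0.16 ] [True, True, True, True, True, True]
```

```bash
cat >> h.py <<'E'
D=np.array([.532,.1644,.02554])
def W(l): return R.from_euler('z',D[2]).apply(l)+[D[0],D[1],0]
def det(z=.008):
    im=viewer.get_image("top"); h=cv2.cvtColor(im,cv2.COLOR_RGB2HSV)
    m=((h[...,0]>17)&(h[...,0]<32)&(h[...,1]>110)&(h[...,2]>120)).astype(np.uint8)
    n,_,st,ce=cv2.connectedComponentsWithStats(m); o=[]
    for s,c in zip(st[1:],ce[1:]):
        p=ray("top",c,z)
        if s[4]>15 and .25<p[0]<.75 and -.5<p[1]<.3: o.append((s[4],p[:2].round(4).tolist()))
    return o
def ori(p,a):
    q=manip.current_q(); best=None
    for k in(-1,0,1):
        s=manip.solve_ik(p,down(a+k*np.pi))
        if s is not None:
            d=np.abs(np.array(s)-q).max()
            if best is None or d<best[0]: best=(d,down(a+k*np.pi))
    return best[1]
def pick(x,y,zt,a,f=20):
    effector.open_jaws(); p=np.array([x,y,.20]); o=ori(p,a)
    manip.move_pose(p,o); manip.servo_line([x,y,zt+.03],vel=.2); manip.servo_line([x,y,zt],vel=.06)
    effector.close(f); g=manip.current_finger_gap()
    manip.servo_line([x,y,.25],vel=.2); print("gap",g,manip.current_finger_gap(),manip.current_clock()); return manip.current_finger_gap()
def place(lx,ly,off,a,floor=.1165):
    p=W([lx,ly,.25]); manip.move_pose(p,ori(p,a+D[2])); 
    z=floor+off; manip.servo_line([p[0],p[1],z+.012],vel=.2); manip.sleep(.2); f0=manip.current_force()[2]
    for i in range(18):
        zz=z+.010-.001*i
        manip.servo_line([p[0],p[1],zz],vel=.03)
        df=manip.current_force()[2]-f0
        if abs(df)>1.5: break
    print("floor at",zz-off,"df",df)
    effector.open_jaws(); manip.servo_line([p[0],p[1],.25],vel=.2); print("t",manip.current_clock())
E
python3 - <<'E'
from h import *
print(det())
g=pick(.514,-.3495,.009,-np.pi/4,20)
if .010<g<.014:
    place(.004,-.062,.006,-np.pi/2); print(det())
E
```

```text
[(np.int32(138), [0.5082, -0.2594]), (np.int32(104), [0.5129, -0.3489]), (np.int32(148), [0.4385, -0.2647]), (np.int32(66), [0.4301, -0.3463])]
gap 0.011312490731047124 0.011341617354200643 6.3667
floor at 0.1165 df 4.586412013414893
t 13.8167
[(np.int32(134), [0.5081, -0.2591]), (np.int32(142), [0.4389, -0.2646]), (np.int32(65), [0.4301, -0.3466])]
```

Run:
```python
from h import *
g=pick(.4305,-.3465,.0055,np.radians(-80),15)
if .010<g<.016:
    print(det()); place(-.05,.023,.0025,0)
p=[.45,-.2,.3]; manip.move_pose(p,ori(p,-np.pi/4))
print(det(),det(.125))
im=viewer.get_image("top")[:,:,::-1]
cv2.imwrite("pics/t2.png",cv2.resize(im[165:260,150:380],None,fx=3.4,fy=3.4,interpolation=cv2.INTER_CUBIC))
```

```text
gap 0.013045713074075298 0.012661046227133148 19.9833
[(np.int32(77), [0.5486, 0.1194]), (np.int32(138), [0.5082, -0.2594]), (np.int32(148), [0.4385, -0.2647]), (np.int32(29), [0.429, -0.3979])]
floor at 0.1245 df -2.1474256979180346
t 25.7333
[(np.int32(77), [0.549, 0.1195])] [(np.int32(78), [0.5361, 0.1035])]
```

I mixed up frames: `place` used the dryer frame, not tray_middle. I'll look before correcting it.

Run:
```python
from h import *
p=[.35,-.35,.35]; manip.move_pose(p,ori(p,-np.pi/4))
print(det(),det(.125))
im=viewer.get_image("top")[:,:,::-1]
cv2.imwrite("pics/t3.png",cv2.resize(im[165:260,150:380],None,fx=3.4,fy=3.4,interpolation=cv2.INTER_CUBIC))
```

```text
[(np.int32(77), [0.5486, 0.1194]), (np.int32(138), [0.5082, -0.2594]), (np.int32(148), [0.4385, -0.2647])] [(np.int32(77), [0.5358, 0.1034]), (np.int32(138), [0.4993, -0.2393]), (np.int32(149), [0.4362, -0.2439])]
```

View pics/t3.png

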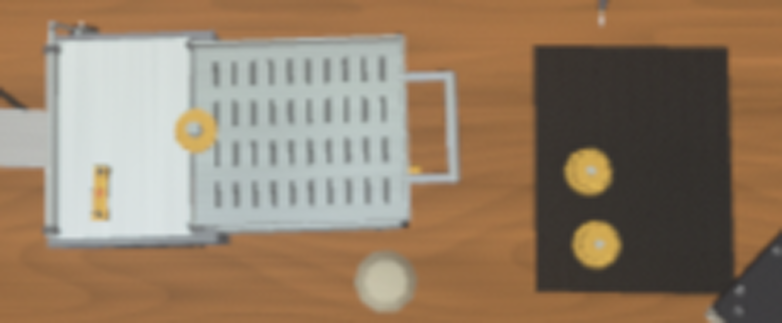

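The bridge is on the lid at about (101,193) and the wheel straddles the outlet at (195,130). Both can be picked up again. I'll fix the frame and move them.

```bash
sed -i 's/p=W(\[lx,ly,.25\])/p=W([lx,ly-.1495,.25])/; s/if abs(df)>1.5: break/if df>1.5: break/; s/range(18)/range(12)/' h.py
python3 - <<'E'
from h import *
u=(150+101.5/3.4-.5,165+193.5/3.4-.5)
print(ray("top",u,.131),W([-.05,.023,0]))
P=W([-.05,.023,0])
g=pick(P[0],P[1],.1252,D[2],15)
if .010<g<.016: place(-.05,.023,.0055,0)
P=W([.004,-.062,0])
g=pick(P[0],P[1],.1235,D[2]-np.pi/2,20)
if .010<g<.014: place(.004,-.062,.006,-np.pi/2)
p=[.508,-.259,.25]; manip.move_pose(p,ori(p,np.pi/4))
print(det(.125))
E
```

```text
[0.48130058 0.18513289 0.131     ] [0.48142895 0.18611564 0.        ]
gap 0.01210484843410527 0.012143800303870076 33.5417
floor at 0.1205 df 9.204250014536095
t 38.95
gap 0.010961261076221942 0.011358039557086426 43.3417
floor at 0.1165 df 8.581482545893136
t 49.7833
[(np.int32(85), [0.5398, -0.0446]), (np.int32(123), [0.5054, -0.1922]), (np.int32(19), [0.4831, -0.2895]), (np.int32(41), [0.4277, -0.236])]
```

Run:
```python
from h import *
p=[.35,-.35,.35]; manip.move_pose(p,ori(p,np.pi/4))
print(det())
im=viewer.get_image("top")[:,:,::-1]
cv2.imwrite("pics/t4.png",cv2.resize(im[165:260,150:380],None,fx=3.4,fy=3.4,interpolation=cv2.INTER_CUBIC))
```

```text
[(np.int32(85), [0.5529, -0.0443]), (np.int32(136), [0.5136, -0.2088]), (np.int32(148), [0.4385, -0.2647])]
```

View pics/t4.png

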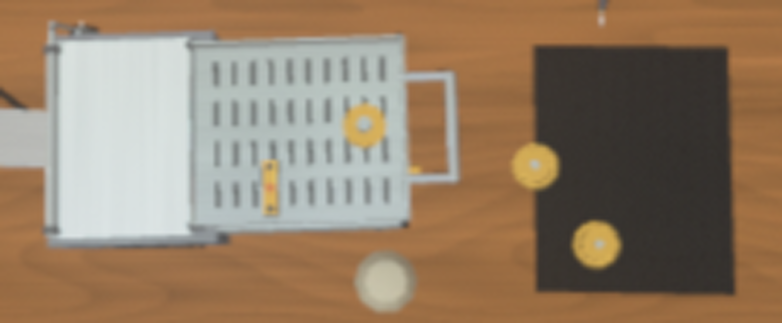

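The bridge (270,187) and wheel (364,126) are on the tray. One barrel has been knocked to (535,166), on the mat's edge. I'll pick at the newly detected positions.

Run:
```python
from h import *
g=pick(.5138,-.2088,.0105,-np.pi/2,25)
assert .030<g<.036
place(.004,-.012,.0075,-np.pi/2)
d=det(); print(d)
x,y=min((q for _,q in d),key=lambda q:abs(q[0]-.4385)+abs(q[1]+.2647))
g=pick(x+.0003,y,.0098,-np.pi/2,25)
assert .030<g<.036
place(.004,.058,.0068,-np.pi/2)
p=[.35,-.35,.35]; manip.move_pose(p,ori(p,0))
im=viewer.get_image("top")[:,:,::-1]
cv2.imwrite("pics/t5.png",cv2.resize(im[165:260,150:380],None,fx=3.4,fy=3.4,interpolation=cv2.INTER_CUBIC))
```

```text
gap 0.032078429919775595 0.03203047661533468 57.85
floor at 0.1185 df 5.171120465818513
t 63.7083
[(np.int32(85), [0.5525, -0.0446]), (np.int32(144), [0.4387, -0.2648])]
gap 0.03234384072354376 0.031942510422557496 69.0083
floor at 0.1165 df 5.43171183649409
t 75.8583
```

View pics/t5.png

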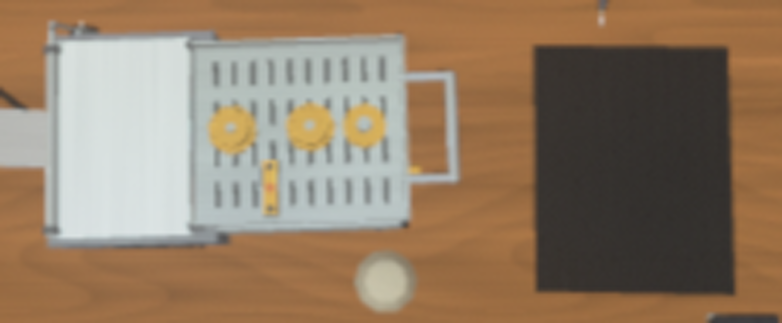

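Run:
```python
from h import *
effector.close(10)
p=W([0,.130,.28]); manip.move_pose(p,ori(p,D[2]-np.pi/2))
manip.servo_line([p[0],p[1],.172],vel=.2); manip.sleep(.2); f0=manip.current_force()
z=.172; hit=False; log=[]
while z>.079:
    z-=.003; manip.servo_line([p[0],p[1],z],vel=.05)
    f=manip.current_force()-f0; log.append((round(z,3),f.round(1).tolist()))
    if f[2]>3: hit=True
    if hit and f[2]<1 and z<.105 or abs(f).max()>25: break
for l in log[::2]+log[-1:]: print(*l)
manip.servo_line([p[0],p[1],.28],vel=.2)
for n,c in(("side",np.s_[90:245,160:340]),):
    im=viewer.get_image(n)[:,:,::-1][c]; cv2.imwrite("pics/s6.png",cv2.resize(im,None,fx=3,fy=3,interpolation=cv2.INTER_CUBIC))
print(manip.current_clock())
```

```text
0.169 [-0.4, 1.0, -0.1]
0.163 [-0.4, -0.4, 5.8]
0.157 [0.1, 0.7, 5.8]
0.151 [1.2, 1.2, 4.5]
0.145 [1.0, 0.6, 4.5]
0.139 [1.0, 1.5, 6.3]
0.133 [0.1, 1.1, 3.7]
0.127 [0.4, 1.8, 4.2]
0.121 [0.1, 2.1, 3.4]
0.115 [0.8, 2.2, 2.6]
0.109 [0.1, -0.1, 2.7]
0.103 [0.3, 0.8, 1.1]
0.097 [-0.4, 1.1, -0.0]
0.097 [-0.4, 1.1, -0.0]
89.7167
```

View pics/s6.png

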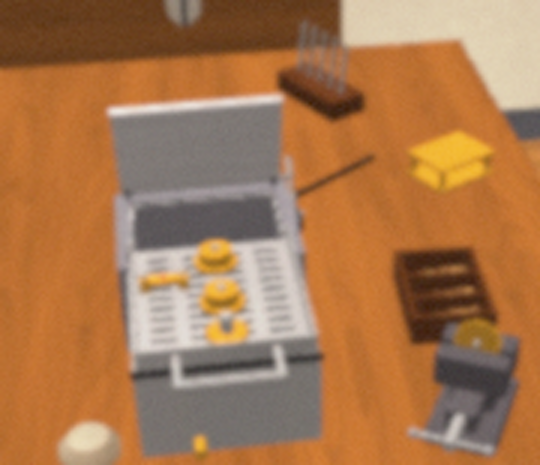

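Run:
```python
from h import *
t=manip.current_tool_pos(); print(t,(proj("side",t)-[160,90])*3, (proj("side",W([0,.032,.234]))-[160,90])*3)
im=viewer.get_image("side")[:,:,::-1]
cv2.imwrite("pics/s7.png",im)
```

```text
[0.52776978 0.29416391 0.278552  ] [[184.10239531  21.80449856]] [[194.39860516 100.14858193]]
```

View pics/s7.png

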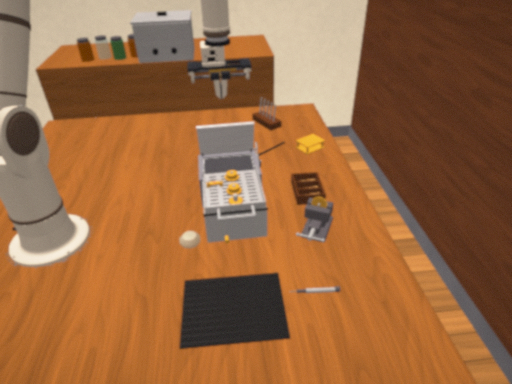

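The lid edge matches its predicted fully open position and the parts are on the tray. Next I'll check IK for the tilted grasp on the handle and the lift arc.

```bash
cat >> h.py <<'E'
def hpose(t0,th,flip,back=0.,dz=0.):
    t=t0-th
    l=np.array([0,-.057,.1165])+R.from_euler('x',-th).apply([0,-.228,.008])
    o=R.from_euler('z',D[2])*R.from_euler('x',t)*R.from_euler('z',flip*np.pi)*R.from_quat([1,0,0,0])
    zt=o.as_matrix()[:,2]
    return W(l)+zt*(.019-back)+[0,0,dz], o.as_quat()
E
python3 - <<'E'
from h import *
np.set_printoptions(precision=2,suppress=True)
for t0 in(.6,.785,.95):
  for fl in(0,1):
    print(t0,fl,"pre",manip.solve_ik(*hpose(t0,0,fl,.1)))
    for th in(0,.3,.6,.9): print("   ",manip.solve_ik(*hpose(t0,th,fl)))
E
```

```text
0.6 0 pre [-0.1   0.83  1.03  1.64 -1.    1.69 -0.37]
    [-0.14  0.87  0.91  1.76 -1.06  1.51 -0.34]
    [-0.41  0.64  1.02  1.83 -0.83  1.28 -0.61]
    [-0.81  0.52  1.2   1.85 -0.53  1.15 -0.96]
    [-1.19  0.64  1.44  1.83 -0.37  1.17 -1.21]
0.6 1 pre [ 1.    0.68 -0.65  1.6  -0.16  1.25  2.08]
    [ 0.94  0.75 -0.65  1.72 -0.14  1.05  2.07]
    [-0.23  0.52  0.73  1.82 -0.66  1.17  2.4 ]
    [-0.54  0.34  0.78  1.85 -0.27  1.06  1.94]
    [-0.84  0.29  0.79  1.82  0.1   1.13  1.48]
0.785 0 pre [ 0.03  0.97  1.01  1.55 -1.11  1.88 -0.29]
    [-0.04  0.96  0.89  1.69 -1.14  1.7  -0.27]
    [-0.29  0.73  1.02  1.78 -0.96  1.48 -0.47]
    [-0.64  0.53  1.15  1.82 -0.68  1.27 -0.8 ]
    [-1.08  0.56  1.4   1.82 -0.47  1.22 -1.1 ]
0.785 1 pre [ 1.05  0.81 -0.65  1.51 -0.23  1.36  2.16]
    [ 0.99  0.85 -0.65  1.65 -0.24  1.15  2.17]
    [-0.16  0.62  0.79  1.78 -0.83  1.36  2.57]
    [-0.44  0.39  0.82  1.82 -0.5   1.17  2.17]
    [-0.73  0.27  0.79  1.81 -0.09  1.13  1.67]
0.95 0 pre [ 0.15  1.05  0.92  1.47 -1.15  2.   -0.27]
    [ 0.04  1.05  0.86  1.63 -1.19  1.86 -0.23]
    [-0.18  0.81  1.    1.74 -1.05  1.64 -0.39]
    [-0.52  0.6   1.14  1.8  -0.83  1.41 -0.66]
    [-0.95  0.52  1.34  1.81 -0.57  1.28 -0.99]
0.95 1 pre [ 1.08  0.93 -0.65  1.43 -0.28  1.45  2.21]
    [ 1.03  0.95 -0.65  1.59 -0.31  1.26  2.24]
    [ 0.95  0.66 -0.65  1.69 -0.24  1.17  2.08]
    [-0.35  0.46  0.85  1.79 -0.67  1.3   2.35]
    [-0.64  0.28  0.81  1.8  -0.28  1.17  1.86]
```

Run:
```python
from h import *
t=manip.current_tool_pos(); manip.servo_line([t[0],t[1],.40],vel=.25)
effector.open_jaws()
manip.move_pose(*hpose(.785,0,0,.24)); print(manip.current_q().round(2))
p,o=hpose(.785,0,0,.0); manip.servo_line(hpose(.785,0,0,.04)[0],ori=o,vel=.15); manip.servo_line(p,ori=o,vel=.05)
f0=manip.current_force()
effector.close(20); print("gap",manip.current_finger_gap(),(manip.current_force()-f0).round(1))
if .006<manip.current_finger_gap()<.014:
  for th in np.arange(.04,.721,.04):
    p,o=hpose(.785,th,0); manip.servo_line(p,ori=o,vel=.06)
    print(round(th,2),(manip.current_force()-f0).round(1),round(manip.current_finger_gap(),4))
  manip.sleep(1)
print(manip.current_clock())
im=viewer.get_image("side")[:,:,::-1][60:230,140:350]; cv2.imwrite("pics/s8.png",cv2.resize(im,None,fx=3,fy=3,interpolation=cv2.INTER_CUBIC))
```

```text
[ 0.35  0.81  0.68  1.28 -0.87  1.92 -0.49]
gap 0.009213585873389689 [ 1.4 -2.8 -2.1]
0.04 [ 0.1 -4.5 -1.5] 0.0091
0.08 [ 0.8 -4.7 -1.5] 0.0095
0.12 [ 0.9 -4.2 -1.4] 0.0089
0.16 [ 0.6 -4.4 -2.1] 0.0089
0.2 [ 1.1 -4.7 -1.1] 0.0092
0.24 [-0.1 -3.7 -0.9] 0.0089
0.28 [ 0.8 -3.6 -0.4] 0.0091
0.32 [-0.1 -5.5  1.1] 0.0092
0.36 [ 1.4 -4.9 -0.2] 0.0095
0.4 [ 1.  -4.4  0.1] 0.0091
0.44 [ 0.5 -5.1  0.6] 0.009
0.48 [ 1.1 -4.2  1.3] 0.009
0.52 [ 0.3 -4.9  2.4] 0.009
0.56 [ 2.1 -4.9  1.9] 0.009
0.6 [ 0.9 -4.3  2.3] 0.0089
0.64 [ 1.1 -4.   3.4] 0.0092
0.68 [ 1.9 -3.6  3. ] 0.009
0.72 [ 0.2 -3.4  3.2] 0.009
103.9333
```

View pics/s8.png

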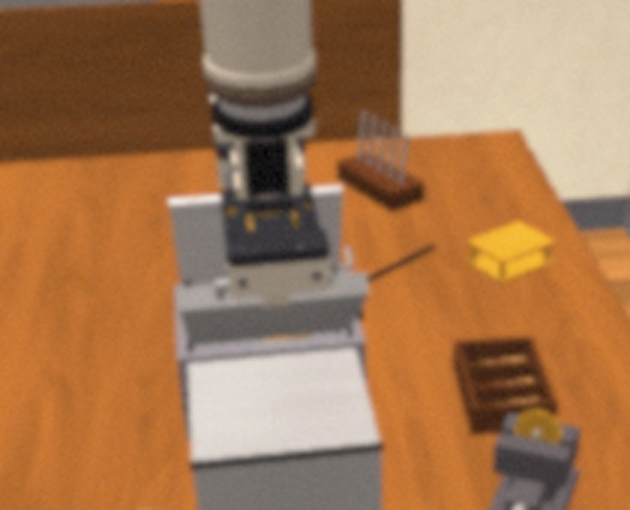

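The tray is up and the lid still open. A bit of brass shows at (290,335), below the tray. I'll raise it a little more and check from above.

Run:
```python
from h import *
for th in (.76,.8,.84,.88):
    p,o=hpose(.785,th,0); manip.servo_line(p,ori=o,vel=.08)
manip.sleep(1); print(manip.current_clock(),manip.current_finger_gap(),manip.current_force().round(1))
im=viewer.get_image("top")[:,:,::-1][150:260,130:290]; cv2.imwrite("pics/t9.png",cv2.resize(im,None,fx=4,fy=4,interpolation=cv2.INTER_CUBIC))
```

```text
106.0167 0.009257443672522694 [ 1.  -4.1  5.6]
```

View pics/t9.png

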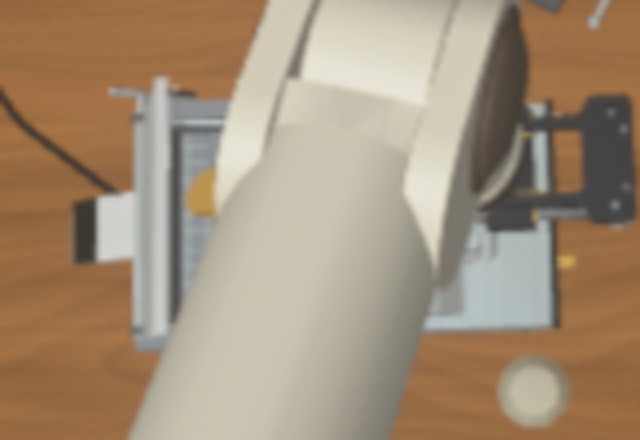

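Run:
```python
from h import *
for th in np.r_[np.arange(.84,.07,-.04),.05,.025,.01,0]:
    p,o=hpose(.785,th,0); manip.servo_line(p,ori=o,vel=.07 if th>.1 else .03)
manip.sleep(.3); print(manip.current_force().round(1)); effector.open_jaws()
manip.servo_line(hpose(.785,0,0,.05)[0],vel=.06); manip.servo_line(hpose(.785,0,0,.22)[0],vel=.2)
p=[.45,-.4,.35]; manip.move_pose(p,ori(p,0)); print(manip.current_clock())
im=viewer.get_image("top")[:,:,::-1][150:260,130:290]; im2=viewer.get_image("side")[:,:,::-1][100:230,170:290]
a=cv2.resize(im,(400,275),interpolation=cv2.INTER_CUBIC); b=cv2.resize(im2,(400,433),interpolation=cv2.INTER_CUBIC)
o=np.zeros((433,800,3),np.uint8); o[:275,:400]=a; o[:,400:]=b; cv2.imwrite("pics/m10.png",o)
```

```text
[ 0.4 -8.3 -1.7]
117.3083
```

View pics/m10.png

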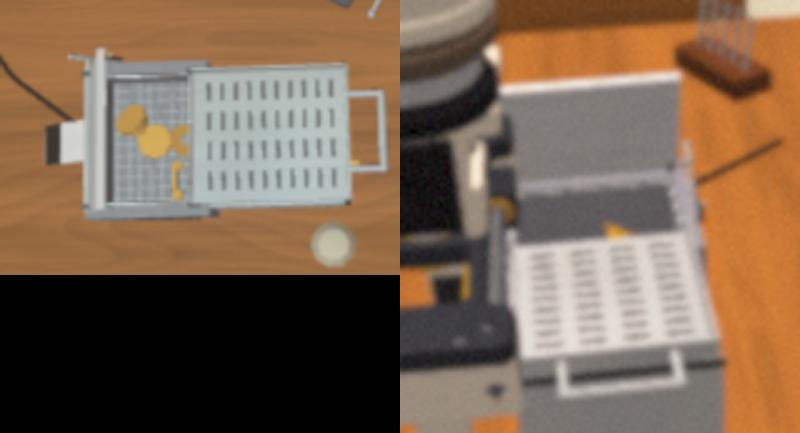

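All four parts are in the basket: (131,120), (154,140), (178,138) and (178,180). The tray is level and empty and the lid is open. Now I'll push the flap off its catch.

Run:
```python
from h import *
effector.close(10)
p=W([0,.12,.42]); t=manip.current_tool_pos(); manip.servo_line([t[0],t[1],.42],vel=.25)
manip.move_pose(p,ori(p,D[2]-np.pi/2)); manip.servo_line(W([0,.12,.20]),vel=.2); manip.sleep(.2); f0=manip.current_force()
y=.12; hit=False; log=[]
while y>-.005:
    y-=.003; manip.servo_line(W([0,y,.20]),vel=.05)
    f=manip.current_force()-f0; log.append((round(y,3),f.round(1).tolist()))
    if f[1]>1.5 and y<.06: hit=True
    if abs(f).max()>20 or (hit and y<.012 and abs(f[1])<.7): break
for l in log[::3]+log[-1:]: print(*l)
manip.sleep(.5)
manip.servo_line(W([0,y,.42]),vel=.2)
p=[.45,-.4,.35]; manip.move_pose(p,ori(p,0)); manip.sleep(.5); print(manip.current_clock())
im=viewer.get_image("top")[:,:,::-1][150:260,130:380]
cv2.imwrite("pics/t11.png",cv2.resize(im,None,fx=3,fy=3,interpolation=cv2.INTER_CUBIC))
```

```text
0.117 [-0.5, -0.4, -0.5]
0.108 [0.6, -0.1, 0.0]
0.099 [-0.2, 0.4, -0.8]
0.09 [0.2, -0.8, 0.0]
0.081 [-0.3, 0.5, 0.2]
0.072 [-0.4, -0.1, -0.2]
0.063 [0.9, 0.0, 0.6]
0.054 [-0.6, 0.1, -0.9]
0.045 [0.5, 1.9, -0.4]
0.036 [-1.0, -0.1, -1.0]
0.027 [-0.3, 0.7, -0.7]
0.018 [0.1, 0.6, -0.0]
0.012 [0.6, 0.5, -1.0]
136.5333
```

View pics/t11.png

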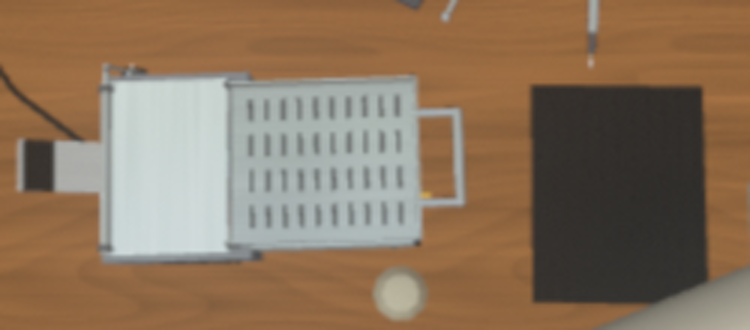

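The lid is shut, with its edge against the tray outlet at (228,165). The tray is level and the bystanders have not moved.

```bash
python3 -c "
from bench import manip
print(manip.hand_in())"
```

```text
the job is handed in; nothing more can be done
None
```

I handed the job in at about 137 s: all four parts present (two barrels, one wheel, one bridge) are in the basket, the tray is level on its rest and the lid is shut; the verdict wasn't shown, and along the way I first set the wheel and bridge down in the wrong place (on the outlet edge and the lid) and had to move them.

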